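Fit the handle to a book press and nip the book

ROBOT

A 6-joint arm with a two-finger parallel gripper is mounted at the origin on a cart in front of the work surface, level with it; the furniture and walls round the work are solid. World frame = base frame: x ahead of the robot, y to its left, z up, the work surface at z = 0. Lengths are in mm, angles in rad, forces in N, time in s.
With the tool pointing down it reaches from about 275 to 1000 mm from the base axis. Payload 8.4 kg.
Tool frame: the origin (TCP) lies at the centre of the arm's flange, where the gripper is bolted on; the fingertips stand 173 mm ahead of it and the grasp point (between the pads) lies 155 mm ahead of it; z points along the fingers, y is the direction in which the jaws open and shut (so a half turn about z gives the same grasp; the last joint's range is limited). The gripper opens to 85 mm and grips with 20 to 120 N. Pads are 22 mm wide; open, the fingers measure 114 mm over their backs; the gripper's body (76 mm by 85 mm) begins 54 mm behind the grasp point. The pads swing forward as they close: fully open they stand 13 mm farther back than shut.
Start: joints at [1.16, 0.353, 1.633, -0, 1.155, -0.002], TCP at [248.442, 573.503, 404.681] pointing down, gripper open.
Joint ranges: [-2.63, 2.63], [-0.92, 2.1], [0.06, 2.66], [-1.3, 4.44], [0, 2.69], [-3.02, 3.02]. Speed limits (rad/s): [2.22, 2.22, 2.79, 3.14, 3.14, 3.14].

INTERFACE

Orientations are given as [roll, pitch, yaw] about the fixed x, y, z axes, in that order (R = Rz(yaw) Ry(pitch) Rx(roll)).
In Python, from rig import sense, grab_frame, camera_model, sign_off gives the robot as it stands. The module is installed in compiled form; this text tells all that it offers.
- The arm moves only by the tool step_arm, never from a script. Its argument "commands" is a list of rows, each a list of 3 entries, a list of its own where there are three numbers: the shift along the tool's x, y, z in mm, then the turn about the tool's z in rad, then the opening, from 0 (shut) to 1 (fully open). A call has 1 to 20 rows; each row shifts and turns the pose as measured when the row begins, along the tool's axes as they then stand; what a row does not reach is not made up. A row lasts 1/8 s, in which the tool goes at most 62.5 mm and 10.7 degrees, less where a joint would pass 70% of its speed; a pose out of reach is approached as far as the arm can. A call with a gripper value outside its range is refused whole. The fingers move at their own pace and stop on an object; "force" is the grip in N (left out, the last holds). Time passes only in rows, so rows that do not move let the fingers close. It gives the time, the measured TCP pose, the force and the opening at its end, in the units of the state.
- sense(): the state, without advancing time (a new reading comes with each control period).
- grab_frame(name): name is "scene" or "top"; returns the picture (420x560x3 uint8, blue, green, red); there is no depth.
- camera_model(name): a dict with "fx", "fy", "cx", "cy" (pixels), "R" (3x3) and "t" (3): a world point X has camera coordinates R X + t. Camera axes: x right, y down, z forward; pixel columns grow to the right and rows downward; lengths in mm; the calibration is good to about 2 mm. A picture is of the moment at which its call begins. camera_model takes no time and is no camera call.
- sign_off(): hands the job in, once; it reports no verdict.
The state is a dict: "clock": time; "qpos": joint angles; "qvel": joint speeds; "joint_efforts": joint torques, N m; "eef_pos": TCP position; "tcp_rot": TCP orientation; "contact_force": force on the tool from outside, world axes, zero at the start; "wrist_torque": the same for the moment, N m; "opening": opening from 0.0 (shut) to 1.0 (fully open).
Only numpy, scipy, OpenCV 4.12 (cv2) and the standard library are available. Lean on these libraries where they do the work, as an engineer would, in place of code of your own. Each camera call takes 0.05 s, during which the arm holds its last target. There are 200 camera calls.

TASK

Put the freshly bound book in the press under pressure. First slide the stop along its track until the book is held snug between the stop and the fixed fence, and flip the stop's cam lever down to lock it; then fit the loose two-armed handle fully home on the press's square spindle, and finally turn the handle clockwise until the platen is firmly down on the book. Leave the handle on the spindle and do not disturb the small things lying around.

Things in the scene. Friction and masses are not known exactly. Their poses are not given: they have to be found in the camera images.
- press: Grey table-top book press, fixed. Origin: on the table under the spindle's axis; z up, y along the track. Base plate 18 mm thick, x +-85, y -95 to +190 mm. Columns at x +-72 mm carry a cross beam along x, 40 mm wide, top 106 mm up (boss 112, nuts at its ends 113). Fixed fence 32 mm high over the base, inner face at y -75 mm; the sliding stop is on the +y side.
- book: Grey hard-bound book, loose, 105 x 150 x 30 mm, flat on the base plate under the platen, long side along the press's y; at the start 6 to 11 mm off the fence and slightly askew. Origin: centre of its underside. Against the fence it lies at y 0 of the press.
- platen: Steel pressing plate 84 x 104 x 13 mm under the beam, moved by the spindle, 20 mm per turn; 1 to 7 mm above the book at the start. Origin: centre of its underside. It does not turn.
- stop (a joint): Slide of the stop along its track, m. 0: far end; grows as the stop moves to the press's -y, towards the book; its upright face, 90 mm wide, is at y = 137 mm minus this value, so 0.062 is snug against a book that touches the fence. Takes about 2 N to slide, 2 N more with the book.
- stop_back (a point): Middle of the stop's back (+y) side, an upright cheek 36 mm wide, 18 to 45 mm above the table; 51 mm behind the stop's face and 31.5 mm above the table. Push here, towards the press's -y.
- lever (a joint): Cam lever of the stop, rad. 0: open, rising 0.9 rad (52 degrees) above level towards the press's -x; 0.9: closed, level. It starts at 0 to 0.2. It stiffens over the last third, where the cam bites (about 7 N at its end), then stays; locked, the stop holds against 12 N.
- lever_tip (a point): Upper face of the lever's end, 60 mm from its pivot; the pivot is 32 mm above the table and 20 mm to the press's -y of stop_back. Closed, this point is 41 mm above the table. Lever 12 mm wide (16 at the end), 8 mm thick. Pressed straight down it closes.
- spindle_shoulder (a point): Centre of the collar (34 mm across) that seats the handle, 119 to 124 mm above the table, sinking with the platen; axes as the press's. On it stands a square 18 mm wide, 24 mm high (top 2 mm tapered), then the stud. The square stands at any angle, not given: find it by feel or sight. A handle resting loosely on top does not drag it round; turned until the squares agree, it drops on by its weight.
- spindle_top (a point): Top of the round stud, 13 mm thick and 14 mm high, on the spindle's square; 38 mm above the shoulder. Clockwise from above lowers the platen; 0.5 to 2.1 rad bring it on to the book. The screw is stiff (0.25 N m) and holds where it is left; once the platen bites, a push of about 10 N on an arm's end is firm.
- handle: Loose steel handle, 0.34 kg, 196 mm long: square hub 40 x 40 x 26 mm with a square bore 19.5 mm wide through it, sides parallel to the hub's; two round arms 12 mm thick along +-x, centre line 14 mm above the hub's underside, with black balls 27 mm thick centred 84 mm out. Origin: centre of the hub's underside. Home: underside on the shoulder.
- loupe: Reading lens with a wooden handle, 133 mm long: a bystander.
- powder_jar: Glass jar with cork, 44 mm across, 70 mm high: a bystander.
- hake_brush: Flat wooden-handled brush, 82 mm long: a bystander.
- pencil: Short pencil, 124 mm long: a bystander.
Mind the look-alikes: they are no part of the job. There is more than one size of the handle; the job needs the larger.

How it is judged (in metres and radians):
On the way, in this order (a step that is already met when the one before it is completed fails the run):
1. the stop holds the book snug against the fence and its cam lever is locked down (value of joint stop above 0.0595 m and value of joint lever above 0.8 rad), for 0.2 s.
2. the handle sits fully home on the square spindle (all of step 1 and z of handle in the frame of spindle_shoulder between -0.004 and 0.003 m and horizontal distance between handle and spindle_shoulder below 0.004 m and angle between handle's own z axis and vertical below 0.08 rad), for 0.2 s.
3. the platen is pressed firmly on the book (all of step 2 and contact force between platen and book above 8 N), for 0.2 s.
At the end, for the whole second after the job is handed in: the stop stands at 59.5 mm or more (book snug) with its lever closed past 0.80 rad, the handle's underside is within 3 mm of the spindle's shoulder, centred within 4 mm and level, and the platen still presses the book with more than 8 N; all at rest (all of step 3 and velocity of joint lever below 0.05 rad/s and linear speed of handle below 0.02 m/s); the robot touches nothing.
It fails at once if a bystander is moved more than 20 mm (distance of any of loupe, powder_jar, hake_brush, pencil from where it was at the start of the episode above 0.02 m).
It also fails if it takes over 67 s, if anything falls off the work surface, if the arm or the gripper's body presses on something with over 40 N, if the wrist force passes 120 N, or if a joint passes its speed limit or range.

## Working session

There is one attempt and no reset: what is moved stays moved. The work goes in short steps, Python scripts to look and compute and a tool call to move; the robot and the scene stay as the last step left them, time stands still between calls to the robot, and variables do not carry over. Pictures are saved under pics/ and viewed, about 8 in all and at most 12, crops included, and the job is handed in when it is done.

Besides the shell and the picture viewer there is one more tool, called after "Emit:" as a command line: name --argument value ..., lists and objects as JSON in quotes. step_arm: Moves the arm, as the interface text tells. Its arguments: {"type":"object","properties":{"commands":{"type":"array","items":{"type":"array"}},"force":{"type":"number"}},"required":["commands"]}

```bash
mkdir -p pics
cat > h.py <<'E'
import numpy as np, cv2
from rig import sense, grab_frame, camera_model, sign_off
def proj(n,P):
    m=camera_model(n);c=np.array(m["R"])@np.array(P,float)+np.array(m["t"]).ravel()
    return np.array([m["fx"]*c[0]/c[2]+m["cx"],m["fy"]*c[1]/c[2]+m["cy"]])
def back(n,u,v,z):
    m=camera_model(n);R=np.array(m["R"]);t=np.array(m["t"]).ravel()
    d=R.T@np.array([(u-m["cx"])/m["fx"],(v-m["cy"])/m["fy"],1]);o=-R.T@t
    return o+d*(z-o[2])/d[2]
E
python3 - <<'E'
from h import *
for n in("scene","top"):
    f=grab_frame(n);cv2.imwrite(f"pics/{n}0.png",f)
    m=camera_model(n);R=np.array(m["R"]);print(n,m["fx"],-R.T@np.array(m["t"]).ravel(),R[2])
print(sense())
E
```

```text
scene 481.5451600414957 [  18.169265   1223.07475025  709.21904541] [ 0.40573922 -0.79146934 -0.45711265]
top 429.08480617961015 [ 346.21851967  213.32161899 1410.02486909] [ 1.28172864e-01  3.72653137e-04 -9.91751772e-01]
{'clock': 0.1, 'qpos': array([ 1.15959743e+00,  3.53580717e-01,  1.63405069e+00,  7.89859001e-07,
        1.15523881e+00, -2.40672033e-03]), 'qvel': array([ 0.00078783, -0.00071452, -0.00110985, -0.00039093, -0.00049515,
        0.0012143 ]), 'joint_efforts': array([-7.91835419e-05, -6.06360626e+01, -3.42819607e+01, -1.70460271e-04,
        3.79541700e-03, -5.11718838e-05]), 'eef_pos': array([248.35655565, 573.30329013, 404.0393695 ]), 'tcp_rot': array([-3.14031509e+00, -3.79696885e-06,  2.73280016e+00]), 'contact_force': array([-0.49055902,  0.76630462, -0.83589334]), 'wrist_torque': array([-0.00454833, -0.05739879,  0.00744434]), 'opening': 0.9992319111030198}
```

View pics/scene0.png

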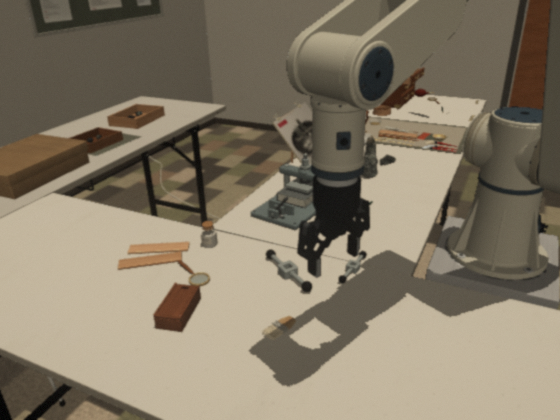

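View pics/top0.png

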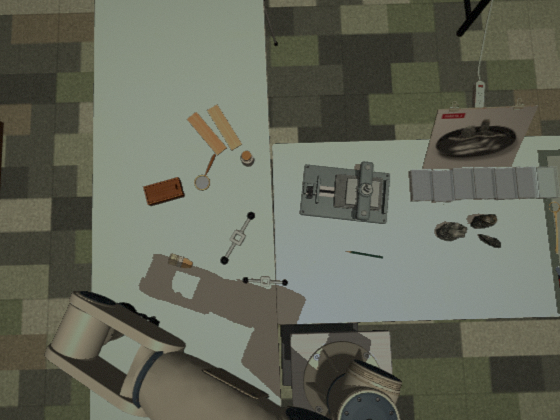

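The first two pictures show the press with its spindle near top (366,190), the stop on the left at about (318,190), the large handle at (238,238), the small look-alike handle at (265,281) and the bystanders around them. I'll enlarge the press and handle next.

Run:
```python
import cv2,numpy as np
f=cv2.imread("pics/top0.png");g=cv2.imread("pics/scene0.png")
a=cv2.resize(f[155:230,295:395],(800,600),interpolation=3)
b=cv2.resize(f[205:270,215:265],(400,520),interpolation=3)
c=cv2.resize(g[155:230,245:325],(640,600),interpolation=3)
cv2.imwrite("pics/a.png",a)
w=np.zeros((600,800,3),np.uint8);w[:300,:400]=0
w[:520,:400]=b;w[:375,400:]=cv2.resize(c,(400,375));cv2.imwrite("pics/b.png",w)
```

```text
(no output)
```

View pics/a.png

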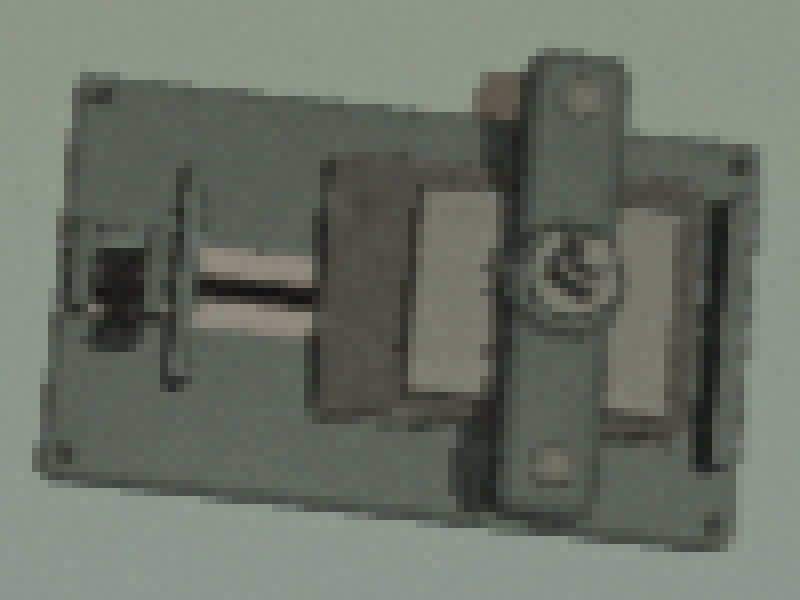

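View pics/b.png

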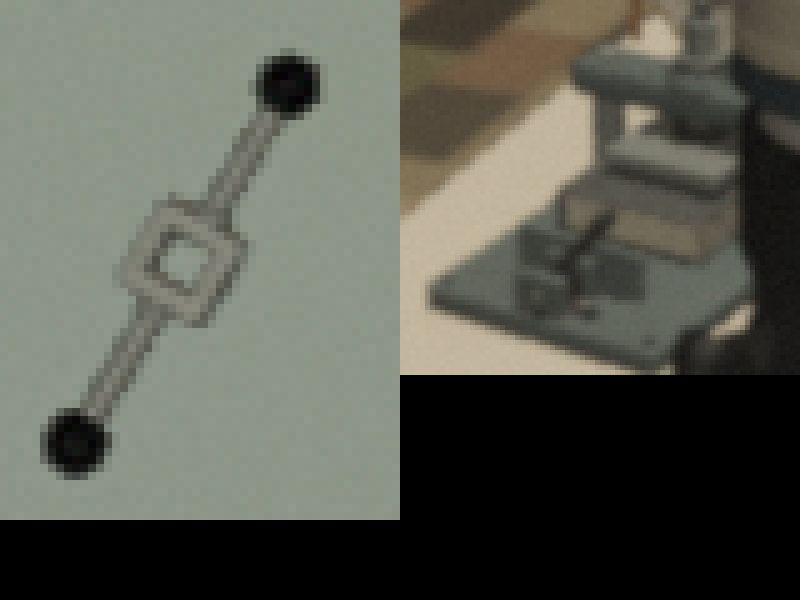

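The crops show these positions:
- **Base plate:** its corners in crop a are at (80,75), (758,147), (733,548) and (38,475), with the spindle at (575,270).
- **Stop:** the cheek is at the left, about (68,265).
- **Lever:** raised, pointing to press −x.
- **Handle:** the ball centres in crop b are at (289,84) and (75,443).

```bash
cat >> h.py <<'E'
def to(P,yaw=None):
    s=sense();p=np.array(s["eef_pos"]);psi=s["tcp_rot"][2];d=np.array(P)-p
    if yaw is not None:
        dy=(yaw-psi+np.pi/2)%np.pi-np.pi/2   # half-turn symmetric; world yaw + => tool z turn -
        psi2=psi+dy
    else: dy=0;psi2=psi
    x=np.array([np.cos(psi2),np.sin(psi2)]);y=np.array([np.sin(psi2),-np.cos(psi2)])
    print("turn(tool z)",round(-dy,3)," then shift",np.round([d[:2]@x,d[:2]@y,-d[2]],1),"q6",round(s["qpos"][5],2))
E
cat > m.py <<'E'
from h import *
px=lambda u,v,o:((u+.5)/8-.5+o[0],(v+.5)/8-.5+o[1])
C=[(80,75),(758,147),(733,548),(38,475)];L=np.array([(85,190),(85,-95),(-85,-95),(-85,190)],float)
W=np.array([back("top",*px(*c,(295,155)),18)[:2] for c in C])
Lc=L-L.mean(0);Wc=W-W.mean(0)
th=np.arctan2((Lc[:,0]*Wc[:,1]-Lc[:,1]*Wc[:,0]).sum(),(Lc*Wc).sum())
R=np.array([[np.cos(th),-np.sin(th)],[np.sin(th),np.cos(th)]])
o=W.mean(0)-R@L.mean(0)
print("press",o,th,"res",np.round(L@R.T+o-W,1).tolist())
for h in(120,157):print("spindle@",h,back("top",*px(575,270,(295,155)),h))
b=[back("top",*px(*c,(215,205)),14)[:2] for c in((289,84),(75,443))]
print("handle",(b[0]+b[1])/2,"len",np.linalg.norm(b[0]-b[1]),"ang",np.arctan2(*(b[0]-b[1])[::-1]))
print("cheek y",(R.T@(back("top",*px(68,265,(295,155)),45)[:2]-o)))
print("lever end",(R.T@(back("top",*px(120,345,(295,155)),82)[:2]-o)))
for n,l in(("back start",(0,225)),("back end",(0,126)),("lever",(-38,106))):print(n,R@np.array(l)+o)
P=R@np.array((0,225))+o
to([*P,420],th)
to([*P,420],th+np.pi)
E
python3 m.py
```

```text
press [589.31350667 -82.49116321] -0.1359873922244243 res [[0.7, 1.3], [1.0, -1.9], [-1.0, 0.1], [-0.7, 0.5]]
spindle@ 120 [590.86511809 -84.05969798 120.        ]
spindle@ 157 [583.8482579  -75.53032076 157.        ]
handle [461.07637234 321.12730097] len 169.8831605281051 ang -0.5587334655420766
cheek y [ -1.46932257 187.26782533]
lever end [-38.64554973 165.88007687]
back start [619.81645371 140.43162661]
back end [606.39515701  42.34559909]
lever [566.03460166  27.68184883]
turn(tool z) -0.273  then shift [-426.7 -378.5  -16. ] q6 -0.0
turn(tool z) -0.273  then shift [-426.7 -378.5  -16. ] q6 -0.0
```

Emit:
step_arm --commands '[[[0,0,0],0.1855,0],[[0,0,0],0.1855,0],[[0,0,0],0.1855,0],[[0,0,0],0.1855,0],[[0,0,0],0.1855,0],[[0,0,0],0.1855,0],[[0,0,0],0.1855,0],[[-32,35.5,0],0,0],[[-32,35.5,0],0,0],[[-32,35.5,0],0,0],[[-32,35.5,0],0,0],[[-32,35.5,0],0,0],[[-32,35.5,0],0,0],[[-32,35.5,0],0,0],[[-32,35.5,0],0,0],[[-32,35.5,0],0,0],[[-32,35.5,0],0,0],[[-32,35.5,0],0,0],[[-32,35.5,0],0,0]]'

```text
clock: 2.48
eef_pos: [616.8, 114.2, 399.0]
tcp_rot: [-3.136, 0.01, 1.418]
contact_force: [0.7, 0.1, 0.3]
opening: -0.0
```

```bash
cat >> h.py <<'E'
TH=-0.136;O=np.array([589.6,-82.8])
RP=np.array([[np.cos(TH),-np.sin(TH)],[np.sin(TH),np.cos(TH)]])
def top(px,py,z,yaw=TH+np.pi/2): to([*(RP@np.array([px,py])+O),z],yaw)
def press(): 
    s=sense();print("press xy",np.round(RP.T@(s["eef_pos"][:2]-O),1),"z",s["eef_pos"][2].round(1),"F",np.round(s["contact_force"],1),"t",s["clock"])
E
python3 -c "
from h import *
press();top(0,225,197)"
```

```text
press xy [  0.2 198.9] z 399.0 F [0.7 0.1 0.3] t 2.475
turn(tool z) -0.017  then shift [ 2.61e+01 -2.00e-01  2.02e+02] q6 0.34
```

Emit:
step_arm --commands '[[[26,0,0],-0.017,0],[[0,0,0],0,0],[[0,0,40],0,0],[[0,0,40],0,0],[[0,0,40],0,0],[[0,0,40],0,0],[[0,0,0],0,0]]'

```text
clock: 3.35
eef_pos: [618.3, 141.1, 234.3]
tcp_rot: [-3.135, 0.011, 1.437]
contact_force: [-0.4, -0.1, 1.0]
opening: -0.001
```

```bash
python3 -c "
from h import *
press();top(0,225,197)"
```

```text
press xy [ -1.9 225.8] z 234.3 F [-0.4 -0.1  1. ] t 3.35
turn(tool z) 0.002  then shift [-0.8  1.9 37.3] q6 0.36
```

Emit:
step_arm --commands '[[[-1,2,20],0,0],[[0,0,17],0,0],[[0,0,0],0,0],[[-8,0,0],0,0],[[-8,0,0],0,0],[[-6,0,0],0,0],[[-6,0,0],0,0],[[-6,0,0],0,0],[[-6,0,0],0,0],[[-6,0,0],0,0],[[-6,0,0],0,0],[[-6,0,0],0,0],[[-6,0,0],0,0]]'

```text
clock: 4.97
eef_pos: [612.7, 73.3, 200.8]
tcp_rot: [-3.141, 0.007, 1.438]
contact_force: [-0.7, 1.4, -1.5]
opening: -0.002
```

```bash
cat >> h.py <<'E'
from scipy.spatial.transform import Rotation
def tip(L=173):
    s=sense();q=s["eef_pos"]+Rotation.from_euler("xyz",s["tcp_rot"]).as_matrix()[:,2]*L
    print("tip",L,"press",np.round(RP.T@(q[:2]-O),1),"world",np.round(q,1));return q
E
python3 -c "
from h import *
press();tip()"
```

```text
press xy [  1.7 157.8] z 200.8 F [-0.7  1.4 -1.5] t 4.975
tip 173 press [  1.7 156.5] world [612.5  72.1  27.8]
```

Emit:
step_arm --commands '[[[-5,0,0],0,0],[[-5,0,0],0,0],[[-4,0,0],0,0],[[-3,0,0],0,0]]'

```text
clock: 5.48
eef_pos: [610.2, 55.4, 200.8]
tcp_rot: [-3.141, 0.007, 1.438]
contact_force: [-0.2, 3.8, -1.2]
opening: -0.002
```

```bash
python3 -c "
from h import *
press();tip();
f=grab_frame('top');cv2.imwrite('pics/c.png',cv2.resize(f[155:230,295:395],(800,600),interpolation=3))"
```

```text
press xy [  1.7 139.7] z 200.8 F [-0.2  3.8 -1.2] t 5.475
tip 173 press [  1.6 138.5] world [610.   54.2  27.8]
```

View pics/c.png

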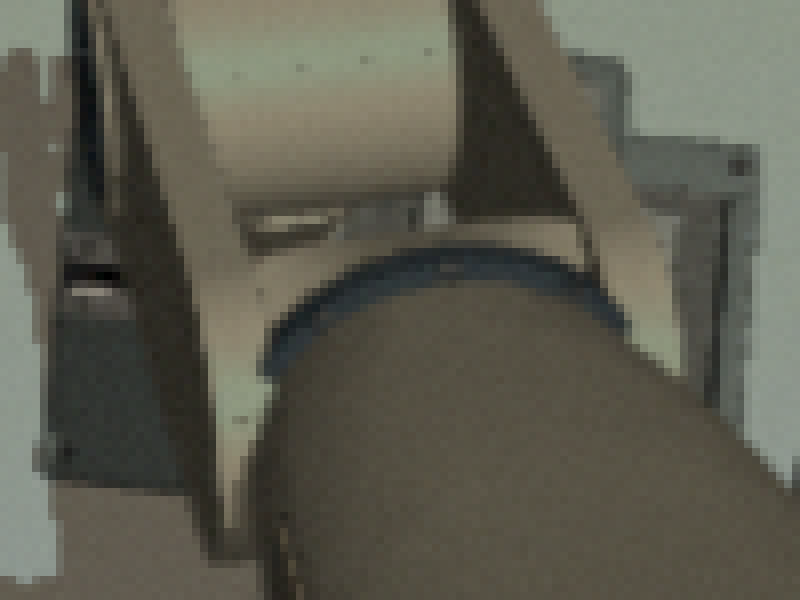

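The arm covers the press here, with only the fence's right end visible near (725,330). The force of 3.8 N says the stop is now pushing the book, so I'll go on by force.

Emit:
step_arm --commands '[[[-2,0,0],0,0],[[-2,0,0],0,0]]'

```text
clock: 5.78
eef_pos: [609.8, 52.2, 200.9]
tcp_rot: [-3.142, 0.004, 1.436]
contact_force: [0.2, 19.5, -4.5]
opening: -0.006
```

Emit:
step_arm --commands '[[[-2,0,0],0,0]]'

```text
clock: 5.9
eef_pos: [609.7, 51.9, 200.9]
tcp_rot: [3.141, 0.001, 1.435]
contact_force: [0.5, 17.1, -3.0]
opening: -0.001
```

Emit:
step_arm --commands '[[[-2,0,0],0,0]]'

```text
clock: 6.02
eef_pos: [609.6, 51.4, 201.0]
tcp_rot: [3.141, -0.001, 1.435]
contact_force: [1.3, 14.8, -3.4]
opening: 0.004
```

```bash
python3 -c "
from h import *
press();tip()"
```

```text
press xy [  1.6 135.7] z 201.0 F [ 1.3 14.8 -3.4] t 6.025
tip 173 press [  1.7 135.9] world [609.7  51.6  28. ]
```

The stop has bottomed out with the fingers at y 136 (137 expected) and 15–19 N of push. Next is the lever.

Emit:
step_arm --commands '[[[6,0,0],0,0],[[0,0,-45],0,0],[[0,0,-45],0,0],[[-18,-20,0],0,0],[[-18,-20,0],0,0],[[0,0,0],0,0],[[0,0,0],0,0]]'

```text
clock: 6.9
eef_pos: [566.1, 25.9, 295.1]
tcp_rot: [3.138, 0.003, 1.437]
contact_force: [0.0, 0.2, -0.2]
opening: 0.001
```

```bash
python3 -c "
from h import *
press();tip()
f=grab_frame('scene');cv2.imwrite('pics/d.png',cv2.resize(f[155:245,245:345],(800,720),interpolation=3)[:600])"
```

```text
press xy [-38.1 104.5] z 295.1 F [ 0.   0.2 -0.2] t 6.9
tip 173 press [-37.5 104. ] world [566.5  25.3 122.1]
```

View pics/d.png

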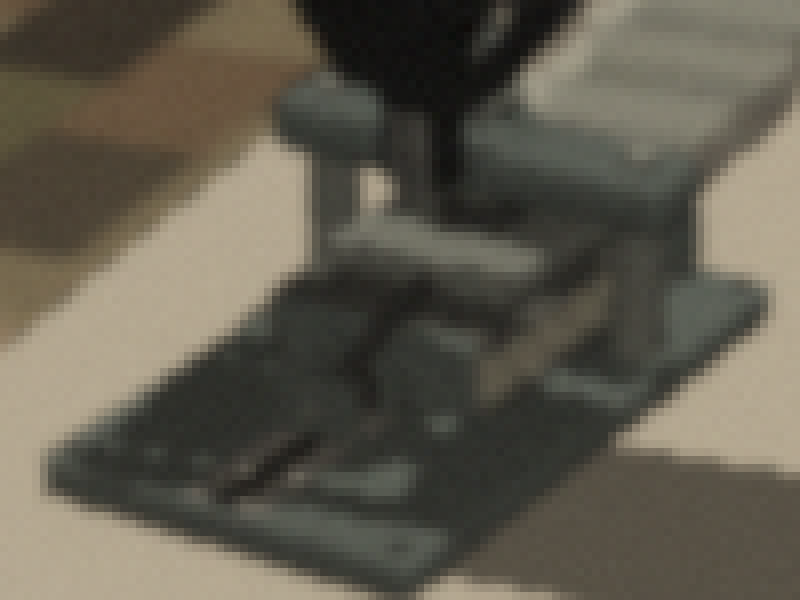

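The picture shows the stop against the book. The lever is still raised, from about (370,380) to (425,290), with the fingers above its tip at (445,180). I'll press down.

Emit:
step_arm --commands '[[[2,0,15],0,0],[[0,0,15],0,0],[[0,0,8],0,0],[[0,0,8],0,0],[[0,0,8],0,0],[[0,-1,8],0,0],[[0,-1,6],0,0],[[0,-1,6],0,0]]'

```text
clock: 7.95
eef_pos: [547.8, 32.1, 211.7]
tcp_rot: [-3.094, 0.007, 1.438]
contact_force: [-4.7, -0.7, 36.6]
opening: 0.001
```

```bash
python3 -c "
from h import *
press();tip()"
```

```text
press xy [-57.  108.1] z 211.7 F [-4.7 -0.7 36.6] t 7.95
tip 173 press [-65.3 106.9] world [539.4  31.9  38.9]
```

Emit:
step_arm --commands '[[[0,0,-4],0,0],[[0,0,-40],0,0],[[40,0,-45],0,0],[[40,0,-40],0,0],[[60,0,0],0,0],[[60,0,0],0,0],[[60,0,0],0,0],[[0,0,0],0,0]]'

```text
clock: 8.95
eef_pos: [592.5, 298.2, 337.3]
tcp_rot: [-3.095, 0.005, 1.435]
contact_force: [-0.2, 0.1, -0.4]
opening: -0.002
```

```bash
python3 -c "
from h import *
press();tip();print(sense()['tcp_rot'])
f=grab_frame('scene');cv2.imwrite('pics/e.png',cv2.resize(f[150:235,245:345],(800,680),interpolation=3)[:600])
f=grab_frame('top');cv2.imwrite('pics/e2.png',cv2.resize(f[155:230,295:395],(800,600),interpolation=3))"
```

```text
press xy [-48.7 377.8] z 337.3 F [-0.2  0.1 -0.4] t 8.95
tip 173 press [-56.8 376.9] world [584.4 298.4 164.5]
[-3.09501567  0.00517908  1.43468492]
```

View pics/e2.png

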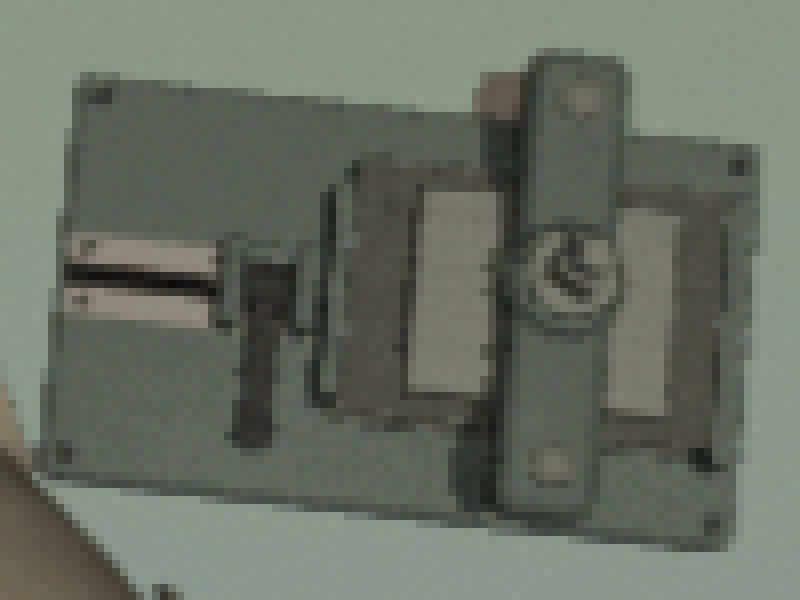

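The top view shows the book against the fence and the stop behind it. The lever lies level from (265,275) to (250,445), about 65 mm long, so it is closed. The tool picked up a tilt of 0.046 rad, which I'll level on the table around the handle. First I'll measure the balls more accurately.

```bash
cat >> h.py <<'E'
def gto(P,yaw=None,L=173):
    """turn about tool z, then shift in tool axes, bringing the point L ahead of the TCP to P"""
    s=sense();M=Rotation.from_euler("xyz",s["tcp_rot"]).as_matrix();q=s["eef_pos"]+M[:,2]*L
    t=0 if yaw is None else -((yaw-s["tcp_rot"][2]+np.pi/2)%np.pi-np.pi/2)
    M2=M@Rotation.from_rotvec([0,0,t]).as_matrix()
    print("pt",np.round(q,1),"turn",round(t,3),"shift",np.round(M2.T@(np.array(P)-q),1),"q6",round(s["qpos"][5],2),"rot",np.round(s["tcp_rot"],3),"F",np.round(s["contact_force"],1),"t",round(s["clock"],2))
E
python3 - <<'E'
from h import *
f=cv2.imread("pics/top0.png");g=cv2.resize(cv2.cvtColor(f,6)[205:270,215:265],None,fx=8,fy=8,interpolation=3)
n,l,st,c=cv2.connectedComponentsWithStats((g<75).astype(np.uint8))
B=[]
for i in range(1,n):
    if st[i,4]>1500:
        u,v=(c[i]+.5)/8-.5+[215,205];B.append(back("top",u,v,13.5)[:2]);print(c[i],st[i],B[-1])
d=B[0]-B[1];H=(B[0]+B[1])/2;a=np.arctan2(d[1],d[0]);print(H,a,np.linalg.norm(d))
u=g;
gto([*H,100],a)
E
```

```text
[288.66666667  86.33333333] [ 256   56   64   64 3072] [532.20583978 276.2804765 ]
[ 75.98979592 442.84693878] [  48  408   64   72 3136] [389.11747235 365.80873355]
[460.66165606 321.04460502] -0.5590918075830316 168.78859471251056
pt [583.8 294.6 164.3] turn -1.15 shift [115.6 -41.2  70.2] q6 0.58 rot [-3.094  0.007  1.433] F [-1.8 -1.   0.7] t 9.05
```

Emit:
step_arm --commands '[[[0,0,0],-0.165,1],[[0,0,0],-0.165,1],[[0,0,0],-0.165,1],[[0,0,0],-0.165,1],[[0,0,0],-0.165,1],[[0,0,0],-0.165,1],[[0,0,0],-0.16,1],[[38.5,-14,23],0,1],[[38.5,-14,23],0,1],[[38.5,-14,23],0,1],[[0,0,0],0,1],[[0,0,0],0,1]]'

```text
clock: 10.55
eef_pos: [466.5, 297.9, 268.0]
tcp_rot: [-3.109, -0.042, 2.601]
contact_force: [0.9, 0.0, -0.3]
opening: 1.001
```

```bash
python3 -c "
from h import *
gto([460.7,321,15],-0.559,160)"
```

```text
pt [458.  296.9 108.2] turn 0.019 shift [ 6.6 25.  92.8] q6 -0.49 rot [-3.109 -0.042  2.601] F [ 0.9  0.  -0.3] t 10.55
```

Emit:
step_arm --commands '[[[6.5,25,30],0.019,1],[[0,0,30],0,1],[[0,0,20],0,1],[[0,0,0],0,1],[[0,0,0],0,1]]'

```text
clock: 11.18
eef_pos: [476.9, 321.0, 188.9]
tcp_rot: [-3.116, -0.037, 2.576]
contact_force: [0.6, 0.9, 0.4]
opening: 1.0
```

```bash
python3 -c "
from h import *
gto([460.7,321,5],-0.559,160)"
```

```text
pt [469.6 320.7  29. ] turn -0.007 shift [ 6.8 -3.9 24.4] q6 -0.45 rot [-3.116 -0.037  2.576] F [0.6 0.9 0.4] t 11.18
```

Emit:
step_arm --commands '[[[6.8,-4,8],-0.007,1],[[0,0,10],0,1],[[0,0,5],0,1],[[0,0,4],0,1],[[0,0,3],0,1]]'

```text
clock: 11.8
eef_pos: [468.2, 321.6, 160.8]
tcp_rot: [-3.12, -0.036, 2.583]
contact_force: [-12.0, -10.6, 48.9]
opening: 0.999
```

Emit:
step_arm --commands '[[[0,0,3],0,1],[[0,0,3],0,1]]'

```text
clock: 12.05
eef_pos: [468.2, 321.5, 160.8]
tcp_rot: [-3.12, -0.036, 2.584]
contact_force: [-11.5, -11.1, 45.2]
opening: 1.002
```

```bash
python3 -c "
from h import *
gto([460.7,321,5],-0.559,160)"
```

```text
pt [461.5 321.6   0.9] turn 0.002 shift [ 0.6 -1.  -4.1] q6 -0.45 rot [-3.12  -0.036  2.584] F [-11.5 -11.1  45.2] t 12.05
```

Emit:
step_arm --commands '[[[0,-1,-6],0,1],[[0,0,-6],0,1],[[0,0,0],0,1],[[0,0,0],0,0.4],[[0,0,0],0,0.4],[[0,0,0],0,0.2],[[0,0,0],0,0.2],[[0,0,0],0,0.2],[[0,0,0],0,0.2],[[0,0,0],0,0.2]]' --force 40

```text
clock: 13.3
eef_pos: [468.3, 320.7, 173.5]
tcp_rot: [-3.12, -0.036, 2.584]
contact_force: [-0.5, -0.7, 2.9]
opening: 0.462
```

```bash
python3 -c "
from h import *
print(sense()['opening']*85);gto([460.7,321,5],-0.559,166)"
```

```text
39.27188301699292
pt [461.4 320.8   7.7] turn 0.002 shift [ 0.6 -0.2  2.7] q6 -0.45 rot [-3.12  -0.036  2.584] F [-0.5 -0.7  2.9] t 13.3
```

Emit:
step_arm --commands '[[[0,0,-20],0,0.2],[[0,0,-45],0,0.2],[[0,0,-45],0,0.2],[[0,0,-45],0,0.2],[[0,0,-45],0,0.2],[[0,0,0],0,0.2],[[0,0,0],0,0.2]]'

```text
clock: 14.18
eef_pos: [475.1, 319.5, 372.9]
tcp_rot: [-3.11, -0.04, 2.584]
contact_force: [-0.9, -1.3, -3.2]
opening: 0.461
```

```bash
python3 -c "
from h import *
print(sense()['opening']*85);gto([589.6,-82.8,188],None,166)"
```

```text
39.166508820896986
pt [466.7 318.6 207.2] turn 0 shift [-317.2 -275.2   15.2] q6 -0.44 rot [-3.11  -0.04   2.584] F [-0.9 -1.3 -3.2] t 14.18
```

Emit:
step_arm --commands '[[[-30,-26,0],0,0.2],[[-30,-26,0],0,0.2],[[-30,-26,0],0,0.2],[[-30,-26,0],0,0.2],[[-30,-26,0],0,0.2],[[-30,-26,0],0,0.2],[[-30,-26,0],0,0.2],[[-30,-26,0],0,0.2],[[-30,-26,0],0,0.2],[[-30,-26,0],0,0.2],[[0,0,0],0,0.2],[[0,0,0],0,0.2]]'

```text
clock: 15.68
eef_pos: [588.4, -71.7, 341.8]
tcp_rot: [-3.086, -0.071, 2.585]
contact_force: [-0.5, 1.0, -3.7]
opening: 0.462
```

```bash
python3 -c "
from h import *
print(sense()['opening']*85);gto([589.6,-82.8,188],None,166)"
```

```text
39.24905103421703
pt [573.6 -73.3 176.4] turn 0 shift [-17.8  -0.3 -12.9] q6 -1.12 rot [-3.086 -0.071  2.585] F [-0.5  1.  -3.7] t 15.68
```

```bash
python3 -c "
from h import *
gto([590,-83,170],None,173)"
```

```text
pt [573.  -73.4 169.5] turn 0 shift [-19.5   0.7  -2. ] q6 -1.12 rot [-3.086 -0.071  2.585] F [-0.5  1.  -3.7] t 15.68
```

Emit:
step_arm --commands '[[[-19.5,0.7,-7],0,0.2],[[0,0,-2],0,0.2]]'

```text
clock: 15.92
eef_pos: [605.2, -79.5, 347.2]
tcp_rot: [-3.085, -0.075, 2.587]
contact_force: [-0.9, -0.1, -3.8]
opening: 0.46
```

```bash
python3 -c "
from h import *
gto([590,-83,170],None,173)
a=grab_frame('scene');b=grab_frame('top')
w=np.hstack([cv2.resize(a[100:220,260:360],(400,480),interpolation=3),cv2.resize(b[140:235,320:400],(400,475),interpolation=3)[:475].copy() if 0 else cv2.resize(b[140:236,320:400],(400,480),interpolation=3)])
cv2.imwrite('pics/f.png',w)
print(proj('scene',[590,-83,124+38]),proj('top',[590,-83,162]))"
```

```text
pt [589.1 -81.  175. ] turn 0 shift [-2.2 -0.9  4.9] q6 -1.13 rot [-3.085 -0.075  2.587] F [-0.9 -0.1 -3.8] t 15.93
[304.99357581 152.9192434 ] [369.21325563 185.86710595]
```

View pics/f.png

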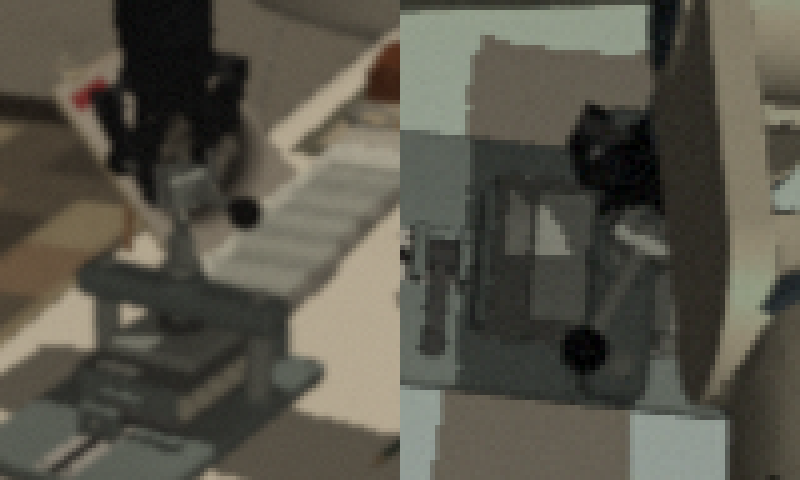

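The scene view on the left shows the hub at about (190,190), directly above the stud at (183,225). I'll lower it by feel.

Emit:
step_arm --commands '[[[-2,-1,5],0,0.2],[[0,0,5],0,0.2]]'

```text
clock: 16.27
eef_pos: [603.5, -80.0, 336.2]
tcp_rot: [-3.084, -0.077, 2.588]
contact_force: [0.3, -0.4, -4.1]
opening: 0.461
```

Emit:
step_arm --commands '[[[0,0,4],0,0.2],[[0,0,3],0,0.2]]'

```text
clock: 16.52
eef_pos: [603.3, -80.1, 329.8]
tcp_rot: [-3.085, -0.074, 2.588]
contact_force: [4.2, -2.4, -1.9]
opening: 0.463
```

```bash
python3 -c "
from h import *
gto([590,-83,145],None,173)"
```

```text
pt [587.2 -81.6 157.6] turn 0 shift [-4.   1.  12.3] q6 -1.14 rot [-3.085 -0.074  2.588] F [ 4.2 -2.4 -1.9] t 16.52
```

Emit:
step_arm --commands '[[[-4,1,-2],0,0.2],[[0,0,4],0,0.2],[[0,0,3],0,0.2]]'

```text
clock: 16.9
eef_pos: [606.4, -81.3, 323.4]
tcp_rot: [-3.084, -0.077, 2.588]
contact_force: [-0.5, 0.2, -2.9]
opening: 0.46
```

```bash
python3 -c "
from h import *
gto([590,-83,145],None,173)"
```

```text
pt [589.9 -82.8 151.2] turn 0 shift [-0.6  0.3  6.1] q6 -1.14 rot [-3.084 -0.077  2.588] F [-0.5  0.2 -2.9] t 16.9
```

Emit:
step_arm --commands '[[[0,0,3],0,0.2],[[0,0,2],0,0.2]]'

```text
clock: 17.15
eef_pos: [606.0, -81.5, 318.0]
tcp_rot: [-3.084, -0.076, 2.588]
contact_force: [2.0, -1.2, 1.9]
opening: 0.458
```

Emit:
step_arm --commands '[[[0,0,2],0,0.2]]'

```text
clock: 17.27
eef_pos: [606.2, -81.6, 316.4]
tcp_rot: [-3.085, -0.075, 2.588]
contact_force: [1.7, -3.0, -0.9]
opening: 0.462
```

```bash
python3 -c "
from h import *
gto([590,-83,145],None,173)"
```

```text
pt [590.  -83.2 144.2] turn 0 shift [ 0.2  0.1 -0.8] q6 -1.14 rot [-3.085 -0.075  2.588] F [ 1.7 -3.  -0.9] t 17.27
```

Emit:
step_arm --commands '[[[0,0,0],0,0.54],[[0,0,0],0,0.54],[[0,0,0],0,0.54],[[0,0,0],0.1,0.54],[[0,0,0],0.1,0.54],[[0,0,0],0.1,0.54],[[0,0,0],0.1,0.54]]'

```text
clock: 18.15
eef_pos: [605.9, -81.2, 317.0]
tcp_rot: [-3.059, -0.047, 2.176]
contact_force: [0.5, 1.3, -0.2]
opening: 0.541
```

```bash
python3 -c "
from h import *
gto([590,-83,145],None,173);print(sense()['opening']*85)
a=grab_frame('scene');b=grab_frame('top')
w=np.hstack([cv2.resize(a[100:220,260:360],(400,480),interpolation=3),cv2.resize(b[140:236,320:400],(400,480),interpolation=3)])
cv2.imwrite('pics/g.png',w)"
```

```text
pt [589.6 -82.7 144.7] turn 0 shift [-0.5  0.1 -0.3] q6 -0.73 rot [-3.059 -0.047  2.176] F [ 0.5  1.3 -0.2] t 18.15
45.97783781779989
```

View pics/g.png

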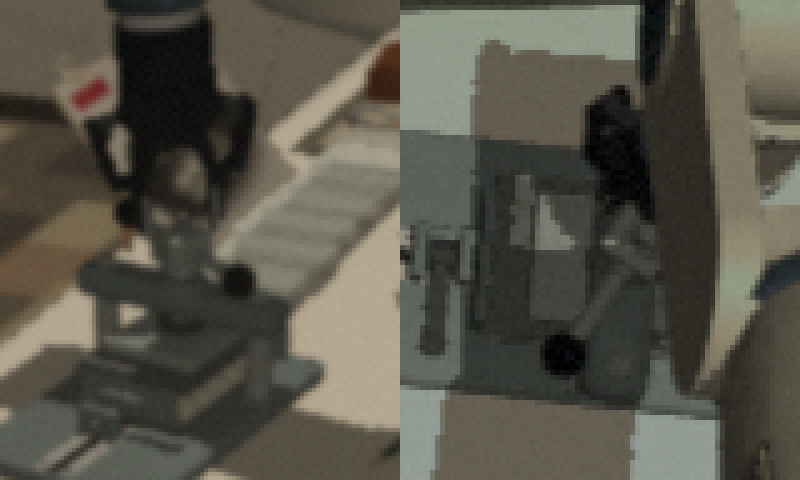

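The right ball is at crop (238,280), full frame about (319.5,170), and the left ball at (127,212), about (291.7,153). I'll check these against dropped and not-dropped hypotheses.

```bash
python3 -c "
from h import *
print('top ball', 320+162/5,140+355/5)
for z in(119,121,124,144):
  for a in(2.59,2.4,2.176):
    d=84*np.array([np.cos(a),np.sin(a)])
    print(z,a,*[np.round(proj(c,[590+s*d[0],-83+s*d[1],z+14]),1) for s in(1,-1) for c in('scene','top')])"
```

```text
top ball 352.4 211.0
119 2.59 [320.8 170. ] [353.8 211.6] [290.5 153.7] [380.1 164.3]
119 2.4 [316.2 171. ] [349.4 208.6] [294.7 152.8] [384.5 167.2]
119 2.176 [310.3 171.7] [345. 204.] [300.2 152.2] [388.9 171.6]
121 2.59 [320.8 169.3] [353.9 211.5] [290.5 153.2] [380.3 164.1]
121 2.4 [316.2 170.4] [349.5 208.5] [294.7 152.3] [384.7 167.1]
121 2.176 [310.3 171.1] [345.1 203.9] [300.2 151.6] [389.  171.5]
124 2.59 [320.8 168.4] [354.1 211.4] [290.5 152.3] [380.5 163.9]
124 2.4 [316.2 169.5] [349.7 208.3] [294.7 151.4] [384.9 166.8]
124 2.176 [310.3 170.2] [345.3 203.8] [300.2 150.8] [389.3 171.3]
144 2.59 [320.9 162.3] [355.4 210.4] [290.4 146.6] [382.2 162.2]
144 2.4 [316.3 163.3] [350.9 207.3] [294.7 145.7] [386.7 165.2]
144 2.176 [310.4 164.1] [346.5 202.7] [300.1 145.1] [391.1 169.7]
```

The measured balls match a handle that has dropped to z of about 120 at an angle of 2.54 rad, so it is home. I'll realign and regrip the hub.

Emit:
step_arm --commands '[[[0,0,-4],0,0.7],[[0,0,0],-0.12,0.7],[[0,0,0],-0.12,0.7],[[0,0,0],-0.12,0.7],[[0,0,0],0,0.7]]'

```text
clock: 18.88
eef_pos: [606.5, -81.4, 322.4]
tcp_rot: [-3.083, -0.073, 2.558]
contact_force: [0.2, 0.5, -1.1]
opening: 0.703
```

```bash
python3 -c "
from h import *
gto([590,-83,124],2.54-np.pi,173)"
```

```text
pt [590.3 -83.  150.2] turn 0.018 shift [-1.6  1.4 26.1] q6 -1.11 rot [-3.083 -0.073  2.558] F [ 0.2  0.5 -1.1] t 18.88
```

Emit:
step_arm --commands '[[[-0.5,0.5,9],0.018,0.7],[[-0.5,0.5,9],0,0.7],[[-0.5,0.5,7],0,0.7],[[0,0,0],0,0.7],[[0,0,0],0,0.35],[[0,0,0],0,0.35],[[0,0,0],0,0.35],[[0,0,0],0,0.35],[[0,0,0],0,0.35]]' --force 25

```text
clock: 20.0
eef_pos: [605.8, -81.6, 295.4]
tcp_rot: [-3.08, -0.072, 2.534]
contact_force: [-0.8, -0.6, -0.2]
opening: 0.473
```

```bash
python3 -c "
from h import *
gto([590,-83,124],2.54-np.pi,173);print(sense()['opening']*85,sense()['wrist_torque'])"
```

```text
pt [589.4 -83.2 123.1] turn -0.006 shift [-0.3  0.5 -0.9] q6 -1.08 rot [-3.08  -0.072  2.534] F [-0.8 -0.6 -0.2] t 20.0
40.169942914879336 [-0.07528084  0.01681785  0.03040535]
```

Emit:
step_arm --commands '[[[0,0,0],0,0.35],[[0,0,0],0.06,0.35],[[0,0,0.3],0.1,0.35],[[0,0,0.3],0.1,0.35],[[0,0,0.3],0.1,0.35]]' --force 60

```text
clock: 20.62
eef_pos: [605.5, -81.8, 295.0]
tcp_rot: [-3.057, -0.045, 2.165]
contact_force: [-1.1, -0.8, 0.9]
opening: 0.461
```

```bash
python3 -c "
from h import *
gto([590,-83,124],None,173);print(sense()['opening']*85,sense()['wrist_torque'])"
```

```text
pt [589.1 -83.5 122.8] turn 0 shift [-0.   0.9 -1.3] q6 -0.71 rot [-3.057 -0.045  2.165] F [-1.1 -0.8  0.9] t 20.62
39.226358144558056 [0.29264323 0.01076894 0.20126702]
```

Emit:
step_arm --commands '[[[0,0,0.3],0.1,0.35],[[0,0,0.4],0.12,0.35],[[0,0,0.4],0.12,0.35],[[0,0,0.4],0.12,0.35],[[0,0,0.4],0.12,0.35]]'

```text
clock: 21.25
eef_pos: [605.6, -81.6, 293.4]
tcp_rot: [-3.048, 0.009, 1.569]
contact_force: [-1.5, -1.7, 0.7]
opening: 0.46
```

```bash
python3 -c "
from h import *
gto([590,-83,124],None,173);print(sense()['opening']*85,sense()['wrist_torque'])"
```

```text
pt [589.5 -83.2 121.2] turn 0 shift [ 0.2  0.2 -2.8] q6 -0.11 rot [-3.048  0.009  1.569] F [-1.5 -1.7  0.7] t 21.25
39.112373129158875 [ 0.40740686 -0.2107734   0.17693966]
```

Emit:
step_arm --commands '[[[0,0,0.4],0.12,0.35],[[0,0,0.4],0.12,0.35],[[0,0,0.4],0.12,0.35]]'

```text
clock: 21.62
eef_pos: [605.7, -81.9, 292.5]
tcp_rot: [-3.059, 0.042, 1.199]
contact_force: [-1.2, -2.3, 1.0]
opening: 0.456
```

```bash
python3 -c "
from h import *
gto([590,-83,124],None,173);print(sense()['opening']*85,sense()['wrist_torque'])"
```

```text
pt [589.8 -83.5 120.2] turn 0 shift [ 0.4 -0.3 -3.8] q6 0.26 rot [-3.059  0.042  1.199] F [-1.2 -2.3  1. ] t 21.62
38.80023681055211 [ 0.0775775  -0.23487058  0.23767039]
```

Emit:
step_arm --commands '[[[0,0,0.4],0.12,0.35],[[0,0,0.4],0.12,0.35],[[0,0,0.4],0.12,0.35]]'

```text
clock: 22.0
eef_pos: [605.5, -82.0, 291.4]
tcp_rot: [-3.081, 0.069, 0.827]
contact_force: [-2.8, -2.1, 0.8]
opening: 0.458
```

```bash
python3 -c "
from h import *
gto([590,-83,124],None,173);print(sense()['opening']*85,sense()['wrist_torque'])"
```

```text
pt [589.8 -83.7 119.1] turn 0 shift [ 0.3 -0.6 -4.9] q6 0.63 rot [-3.081  0.069  0.827] F [-2.8 -2.1  0.8] t 22.0
38.937445862443276 [-0.05026456 -0.12899606  0.26709285]
```

Emit:
step_arm --commands '[[[0,0,0.3],0.1,0.35],[[0,0,0.3],0.1,0.35]]' --force 100

```text
clock: 22.25
eef_pos: [605.4, -81.9, 291.5]
tcp_rot: [-3.097, 0.08, 0.623]
contact_force: [-3.0, -1.4, 2.5]
opening: 0.448
```

```bash
python3 -c "
from h import *
gto([590,-83,124],None,173);print(sense()['opening']*85,sense()['wrist_torque'])"
```

```text
pt [589.7 -83.7 119.3] turn 0 shift [ 0.2 -0.6 -4.7] q6 0.83 rot [-3.097  0.08   0.623] F [-3.  -1.4  2.5] t 22.25
38.10528199680029 [ 0.71454469 -0.04970064  1.31574653]
```

Emit:
step_arm --commands '[[[0,0,0.3],0.1,0.35],[[0,0,0.3],0.1,0.35]]'

```text
clock: 22.5
eef_pos: [605.4, -81.7, 291.6]
tcp_rot: [-3.115, 0.087, 0.422]
contact_force: [-3.0, -1.5, 2.6]
opening: 0.45
```

```bash
python3 -c "
from h import *
gto([590,-83,124],None,173);print(sense()['opening']*85,sense()['wrist_torque'])"
```

```text
pt [589.7 -83.6 119.3] turn 0 shift [ 0.1 -0.6 -4.7] q6 1.03 rot [-3.115  0.087  0.422] F [-3.  -1.5  2.6] t 22.5
38.21232035538803 [ 0.92919255 -0.22687187  2.45705534]
```

The torque jumped to 2.5 N·m, so the platen has bitten firmly. I'll release and retreat straight up.

Emit:
step_arm --commands '[[[0,0,0],0,0.7],[[0,0,0],0,0.7],[[0,0,0],0,0.7],[[0,0,-10],0,0.7],[[0,0,-25],0,0.7],[[0,0,-45],0,0.7],[[0,0,-45],0,0.7],[[0,0,-45],0,0.7],[[0,0,0],0,0.7]]'

```text
clock: 23.62
eef_pos: [621.6, -79.5, 469.8]
tcp_rot: [-3.114, 0.084, 0.426]
contact_force: [0.7, -0.0, -0.6]
opening: 0.701
```

```bash
python3 -c "
from h import *
gto([460,200,350],None,173)"
```

```text
pt [606.5 -81.2 297.4] turn 0 shift [ -21.4 -317.9  -42.3] q6 1.03 rot [-3.114  0.084  0.426] F [ 0.7 -0.  -0.6] t 23.62
```

Next I'll move the arm aside (about +y 280) so I can look.

Emit:
step_arm --commands '[[[-4,-53,-7],0,0.7],[[-4,-53,-7],0,0.7],[[-4,-53,-7],0,0.7],[[-4,-53,-7],0,0.7],[[-4,-53,-7],0,0.7],[[-4,-53,-7],0,0.7],[[0,0,0],0,0.7],[[0,0,0],0,0.7]]'

```text
clock: 24.62
eef_pos: [466.3, 207.8, 520.6]
tcp_rot: [-3.112, 0.087, 0.427]
contact_force: [0.8, -0.7, -0.7]
opening: 0.702
```

```bash
python3 -c "
from h import *
gto([460,200,350],None,173)
a=grab_frame('scene');b=grab_frame('top')
w=np.hstack([cv2.resize(a[130:230,245:345],(400,400),interpolation=3),cv2.resize(b[140:240,300:400],(400,400),interpolation=3)])
cv2.imwrite('pics/h.png',w);cv2.imwrite('pics/top_end.png',b)
for z in (115,119,140):
  print(z,np.round(proj('scene',[590,-83,z+26]),1),np.round(proj('top',[590,-83,z+26]),1))"
```

```text
pt [450.5 206.2 348.4] turn 0 shift [ 5.9  9.5 -2.4] q6 1.55 rot [-3.112  0.087  0.427] F [ 0.8 -0.7 -0.7] t 24.62
115 [305.  159.1] [367.6 187.3]
119 [305. 158.] [367.9 187. ]
140 [305.  151.7] [369.5 185.6]
```

View pics/h.png

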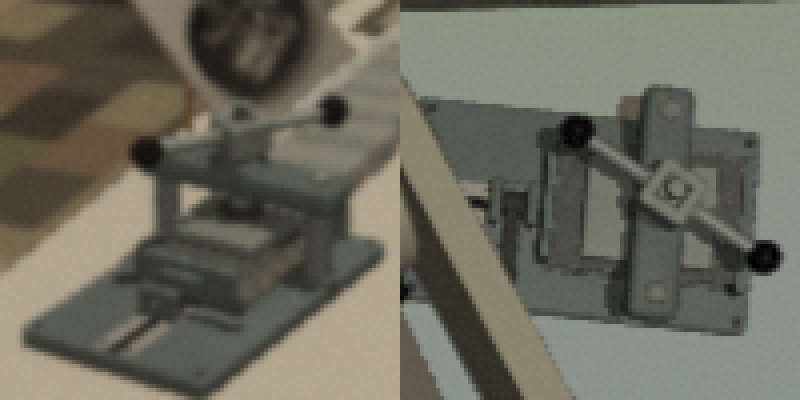

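The final view shows the handle seated on the spindle, with its balls at crop (578,130) and (766,257). The stop lever is down and the platen is on the book. The handle angle looks different from the tool yaw at release, so I'll compute it.

```bash
python3 -c "
from h import *
B=[back('top',300+(u+.5)/4-.5,140+(v+.5)/4-.5,131)[:2] for u,v in((178,130),(366,257))]
S=[(245+(147.5)/4-.5,130+152.5/4-.5),(245+332.5/4-.5,130+111.5/4-.5)]
d=B[0]-B[1];print(B,(B[0]+B[1])/2,np.linalg.norm(d),np.arctan2(d[1],d[0]),S)
for z in(113,116,119):
  for a in(.98,.9,):
    e=84*np.array([np.cos(a),np.sin(a)]);print(z,a,[np.round(proj('scene',[590+s*e[0],-83+s*e[1],z+14]),1) for s in(1,-1)])
gto([590,-83,160],0.97)"
```

```text
[array([640.84657646, -16.59545184]), array([ 538.93396713, -153.05848547])] [589.89027179 -84.82696865] 170.31834747708876 0.9293368826983456 [(281.375, 167.625), (327.625, 157.375)]
113 0.98 [array([282.2, 168.9]), array([326.8, 157.9])]
113 0.9 [array([281.1, 168.2]), array([327.9, 158.5])]
116 0.98 [array([282.1, 168. ]), array([326.8, 157. ])]
116 0.9 [array([281.1, 167.3]), array([327.9, 157.7])]
119 0.98 [array([282.1, 167.1]), array([326.8, 156.2])]
119 0.9 [array([281.1, 166.4]), array([327.9, 156.8])]
pt [450.9 205.7 348.4] turn -0.545 shift [-148.3  291.   177.5] q6 1.55 rot [-3.112  0.087  0.425] F [-0.7  0.3 -0.2] t 24.73
```

The handle sits home at z of about 116 and 0.93 rad. After release it sprang back by an amount that fits the bore play plus screw friction. To be sure pressure remains, I'll regrip, turn to about 1 N·m and ease off quasi-statically.

Emit:
step_arm --commands '[[[0,0,0],-0.17,0.7],[[0,0,0],-0.17,0.7],[[0,0,0],-0.16,0.7],[[0,0,0],0,0.7]]'

```text
clock: 25.22
eef_pos: [469.0, 203.1, 518.9]
tcp_rot: [-3.072, 0.064, 0.933]
contact_force: [0.2, 0.7, 0.2]
opening: 0.7
```

```bash
python3 -c "
from h import *
gto([590,-83,240],0.925)"
```

```text
pt [452.7 201.3 346.7] turn 0.008 shift [-137.2  288.    96.3] q6 1.03 rot [-3.072  0.064  0.933] F [0.2 0.7 0.2] t 25.23
```

Emit:
step_arm --commands '[[[-23,48,14],0,0.7],[[-23,48,14],0,0.7],[[-23,48,14],0,0.7],[[-23,48,14],0,0.7],[[-23,48,14],0,0.7],[[-23,48,14],0,0.7],[[0,0,0],0,0.7],[[0,0,0],0,0.7]]'

```text
clock: 26.22
eef_pos: [610.5, -96.9, 419.7]
tcp_rot: [-3.073, 0.065, 0.893]
contact_force: [0.6, -0.3, 0.1]
opening: 0.701
```

```bash
python3 -c "
from h import *
gto([590,-83,160],0.925);gto([590,-83,120],0.925)"
```

```text
pt [594.2 -98.3 247.5] turn -0.032 shift [15.2 -6.4 87.4] q6 0.53 rot [-3.073  0.065  0.893] F [ 0.6 -0.3  0.1] t 26.23
pt [594.2 -98.3 247.5] turn -0.032 shift [ 17.7  -3.6 127.2] q6 0.53 rot [-3.073  0.065  0.893] F [ 0.6 -0.3  0.1] t 26.23
```

Emit:
step_arm --commands '[[[15,-6.5,20],-0.032,0.7],[[0,0,40],0,0.7],[[0,0,20],0,0.7],[[0,0,0],0,0.7],[[0,0,0],0,0.7]]'

```text
clock: 26.85
eef_pos: [606.8, -77.8, 341.4]
tcp_rot: [-3.075, 0.061, 0.922]
contact_force: [0.1, 1.2, -0.8]
opening: 0.7
```

```bash
python3 -c "
from h import *
gto([590,-83,120],0.925)"
```

```text
pt [591.3 -79.1 169.1] turn -0.003 shift [-0.9  4.6 49. ] q6 0.54 rot [-3.075  0.061  0.922] F [ 0.1  1.2 -0.8] t 26.85
```

Emit:
step_arm --commands '[[[-1,4.5,10],0,0.7],[[0,0,15],0,0.7],[[0,0,15],0,0.7],[[0,0,9],0,0.7],[[0,0,0],0,0.7],[[0,0,0],0,0.35],[[0,0,0],0,0.35],[[0,0,0],0,0.35],[[0,0,0],0,0.35],[[0,0,0],0,0.35]]' --force 60

```text
clock: 28.1
eef_pos: [605.6, -81.7, 291.0]
tcp_rot: [-3.077, 0.06, 0.921]
contact_force: [-0.8, -0.2, -1.8]
opening: 0.461
```

```bash
cat > w.py <<'E'
from h import *
gto([590,-83,120],None);print(sense()['opening']*85,sense()['wrist_torque'])
E
python3 w.py
```

```text
pt [590.4 -83.1 118.7] turn 0 shift [-0.2 -0.4 -1.3] q6 0.53 rot [-3.077  0.06   0.921] F [-0.8 -0.2 -1.8] t 28.1
39.203233844175536 [ 0.08341361  0.04742702 -0.04476506]
```

Emit:
step_arm --commands '[[[0,0,0],0.06,0.35],[[0,0,0],0.06,0.35]]'

```text
clock: 28.35
eef_pos: [605.7, -81.6, 290.9]
tcp_rot: [-3.085, 0.067, 0.798]
contact_force: [-1.2, 0.8, 0.1]
opening: 0.458
```

```bash
python3 w.py
```

```text
pt [590.6 -83.  118.6] turn 0 shift [-0.6 -0.5 -1.4] q6 0.66 rot [-3.085  0.067  0.798] F [-1.2  0.8  0.1] t 28.35
38.935104430442514 [0.32314661 0.25169025 0.00094329]
```

Emit:
step_arm --commands '[[[0,0,0],0.06,0.35],[[0,0,0],0.05,0.35]]'

```text
clock: 28.6
eef_pos: [605.7, -81.5, 290.9]
tcp_rot: [-3.092, 0.073, 0.685]
contact_force: [-0.1, 1.4, -1.4]
opening: 0.459
```

```bash
python3 w.py
```

```text
pt [590.5 -82.8 118.6] turn 0 shift [-0.6 -0.3 -1.4] q6 0.77 rot [-3.092  0.073  0.685] F [-0.1  1.4 -1.4] t 28.6
39.05302089010715 [ 0.33457869 -0.06304346  0.73674419]
```

Emit:
step_arm --commands '[[[0,0,0],0.05,0.35]]'

```text
clock: 28.72
eef_pos: [605.7, -81.4, 290.9]
tcp_rot: [-3.096, 0.076, 0.635]
contact_force: [-0.8, -0.7, -0.8]
opening: 0.463
```

```bash
python3 w.py
```

```text
pt [590.6 -82.9 118.6] turn 0 shift [-0.6 -0.3 -1.3] q6 0.82 rot [-3.096  0.076  0.635] F [-0.8 -0.7 -0.8] t 28.73
39.3967994323114 [ 0.43265807 -0.00654119  1.02660194]
```

Emit:
step_arm --commands '[[[0,0,0],-0.02,0.35],[[0,0,0],-0.02,0.35],[[0,0,0],-0.02,0.35],[[0,0,0],-0.02,0.35]]'

```text
clock: 29.22
eef_pos: [605.7, -81.4, 290.9]
tcp_rot: [-3.09, 0.071, 0.724]
contact_force: [-1.3, 0.6, -0.5]
opening: 0.461
```

```bash
python3 w.py
```

```text
pt [590.5 -82.8 118.6] turn 0 shift [-0.6 -0.3 -1.3] q6 0.73 rot [-3.09   0.071  0.724] F [-1.3  0.6 -0.5] t 29.23
39.18242701217206 [0.18949642 0.05482892 0.08994148]
```

The torque is eased to about 0. I'll open and withdraw.

Emit:
step_arm --commands '[[[0,0,0],0,0.6],[[0,0,0],0,0.7],[[0,0,0],0,0.7],[[0,0,-10],0,0.7],[[0,0,-25],0,0.7],[[0,0,-45],0,0.7],[[0,0,-45],0,0.7],[[0,0,-45],0,0.7],[[-30,-45,-7],0,0.7],[[-30,-45,-7],0,0.7],[[-30,-45,-7],0,0.7],[[-30,-45,-7],0,0.7],[[-30,-45,-7],0,0.7],[[0,0,0],0,0.7],[[0,0,0],0,0.7]]'

```text
clock: 31.1
eef_pos: [356.0, -7.9, 532.4]
tcp_rot: [-3.1, 0.06, 0.721]
contact_force: [-0.9, -0.1, -0.4]
opening: 0.696
```

```bash
python3 -c "
from h import *
gto([460,200,350],None,173)
a=grab_frame('scene');b=grab_frame('top')
w=np.hstack([cv2.resize(a[130:230,245:345],(400,400),interpolation=3),cv2.resize(b[140:240,300:400],(400,400),interpolation=3)])
cv2.imwrite('pics/i.png',np.vstack([w,np.hstack([cv2.resize(b[90:290,130:330],(200,200)),np.zeros((200,600,3),np.uint8)])]))"
```

```text
pt [343.4  -9.3 359.8] turn 0 shift [226.  -80.3  -0.4] q6 0.83 rot [-3.1    0.06   0.721] F [-0.9 -0.1 -0.4] t 31.1
```

View pics/i.png

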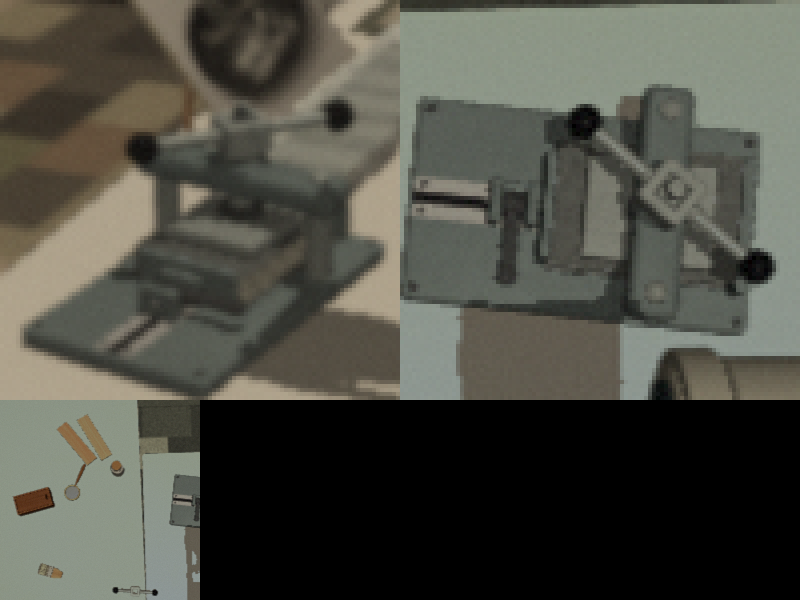

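The last picture shows the handle home on the spindle, with its balls at (585,122) and (757,267). The platen is on the book, the lever is level, and the loupe, jar and brush are where they were. I'm handing in.

```bash
python3 -c "
from h import *
s=sense();print(s['clock'],np.abs(s['qvel']).max(),s['contact_force']);print(sign_off())"
```

```text
31.2 0.020917921505455354 [-0.294141   -0.16492813  0.39928828]
the job is handed in; nothing more can be done
None
```

The book is in the press under pressure and the job is handed in at 31.2 s of the 67 s. `sign_off()` returned no verdict, and I could not measure the force between platen and book directly.

**Done**
- **Stop and lever:** I pushed the stop until it bottomed out against the book and fence at 15–19 N. The fingers stood at y 136 mm, against 137 expected. I then pressed the lever down to level.
- **Handle:** I set the larger handle over the stud and turned it loosely until it dropped onto the square.
- **Platen:** I turned the handle clockwise by its hub until the platen bit.

**Checks**
- **Handle seat:** in the camera views the hub's underside is at about 116 mm, centred within about 2 mm.
- **Pressure:** the torque reached 2.5 N·m on the first turn. The handle then sprang back to about 0.93 rad, so I regripped it, turned to 1.0 N·m and eased off to about 0.1 N·m before letting go. The remaining pressure is inferred from the screw's friction holding it there.
- **Bystanders:** the loupe, powder jar and brush look unmoved in the last picture. The pencil was outside its crops, but nothing worked near it.
- **Robot:** it was clear of everything, with contact force near 0.

**What went less well**
- The tool drifted to about 0.09 rad of tilt. I tried to level it by pressing the fingertips on the table, which peaked near 49 N and did not help.
- The lever press reached 36.6 N and pushed the fingers about 19 mm sideways.

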